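Reset and relock a gap gauge stop screw

ROBOT

A 6-joint arm with a two-finger parallel gripper is mounted at the origin on a cart in front of the work surface, level with it; the furniture and walls round the work are solid. World frame = base frame: x ahead of the robot, y to its left, z up, the work surface at z = 0. Lengths are in mm, angles in rad, forces in N, time in s.
With the tool pointing down it reaches from about 350 to 975 mm from the base axis. Payload 7.1 kg.
Tool frame: the origin (TCP) lies on the front face of the gripper's body, between the roots of the fingers; the fingertips stand 80 mm ahead of it and the grasp point (between the pads) lies 61 mm ahead of it (env.tips_ahead is the distance from the TCP to the fingertips, in mm); z points along the fingers, y is the line along which they close (so a half turn about z gives the same grasp; the last joint's range is limited). The gripper opens to 88 mm and grips with 3 to 60 N. Pads are 20 mm wide; open, the fingers measure 115 mm over their backs; the gripper's body (75 mm by 178 mm) begins 61 mm behind the grasp point.
Start: joints at [-1.222, 0.423, 1.63, -0, 1.089, -0.019], TCP at [224.744, -583.177, 302.675] pointing down, gripper open.
Joint ranges: [-3, 3], [-0.9, 2.11], [0.09, 2.58], [-1.31, 4.45], [0.11, 2.69], [-2.54, 2.54]. Speed limits (rad/s): [2.39, 2.39, 3.01, 3.14, 3.14, 3.14].

INTERFACE

Orientations are given as a unit quaternion [x, y, z, w].
In Python, from station import env, set_gripper, viewer, workorder gives the robot as it stands. Calls block until the motion is done:
- env.reach(position, orientation): joint-space move of the TCP to a pose.
- env.move_l(position, rot=None, rate=150, f_stop=None): straight line of the TCP; rot=None keeps the orientation; rate is the mean speed in mm/s. With f_stop (N) it stops when the force on the tool has changed by that much, and returns True; else False.
- env.move_joints(angles): joint-space move.
- set_gripper(opening): finger opening in mm; the grip force is fixed at half the most; returns when the fingers have stopped.
- env.hold(seconds).
- env.ik(position, orientation): joint angles nearest the present ones, or None.
- env.read_state(): the state.
- viewer.camera(name): name is "scene" or "top" or "wrist"; returns the picture (420x560x3 uint8, blue, green, red); there is no depth.
- viewer.camera_params(name): a dict with "fx", "fy", "cx", "cy" (pixels), "pose" (4x4, takes a point from camera to world coordinates); the wrist camera has in their place "tool_from_camera" (4x4, takes a point from camera to tool coordinates, whose origin is the TCP and whose axes are the flange's). Camera axes: x right, y up, looking along -z (the intrinsics and any distortion apply to the point x, -y, -z); pixel columns grow to the right and rows downward; lengths in mm; the calibration is good to about 2 mm. A picture is of the moment at which its call begins: read the wrist's pose just before it. camera_params takes no time and is no camera call.
A pose or a line that the arm cannot do raises env.IKError and nothing moves.
- workorder.sign_off(): hands the job in; it is judged then, once.
The state is a dict: "time_s": time; "qpos": joint angles; "dq": joint speeds; "tau": joint torques, N m; "tool_pos": TCP position; "orientation": TCP orientation; "force": force on the tool from outside, world axes, zero at the start; "wrist_torque": the same for the moment, N m; "width": finger opening in mm; "grip_force": force on a finger pad.
Only numpy, scipy, OpenCV 4.12 (cv2) and the standard library are available. Lean on these libraries where they do the work, as an engineer would, in place of code of your own. Each camera call takes 0.05 s, during which the arm holds its last target. There are 200 camera calls.

TASK

Swing the lever of the lock ring on the small bridge gauge counter-clockwise until the ring is slack, turn the black bar knob on top clockwise until its pointer lines up with the raised set marker, then swing the lever clockwise to lock the ring again: snug it until its post pushes back with about 16 N, no harder, with the pointer still on the marker. Leave the beaker, timer and tape roll where they are.

Things in the scene. Friction and masses are not known exactly. Their poses are not given: they have to be found in the camera images.
- gauge: Fixed aluminium bridge gauge, base 100 x 120 mm, screwed to the worktop; origin on the worktop (z = 0) under the vertical screw axis that the lock ring, scale disc and knob share, z up. Its bridge top is at 46 mm, the scale disc (radius 40 mm) at 63 to 68 mm.
- lock_ring (a joint): Dark steel lock ring (54 mm across, under the scale disc), rad: grows as its lever swings CLOCKWISE seen from above (tightens); range -1.1 to 1.4; stays where left. It always drags, some 0.95 N m in motion (10.5 N at the post). At the start it bites; 0.5 rad of counter-clockwise turn surely frees it. Once the knob has been turned it bites again at an unknown angle, 0.05 to 0.4 rad further clockwise.
- lever_post (a point): Centre of the top of the upright round steel post (a freely revolving sleeve, like a crank handle) on the end of the ring's lever: 12 mm diameter, top 101.5 mm above the worktop, free down to 60 mm where the lever arm is. It moves on a level circle of 90 mm radius round the screw axis; the load is felt square to the lever.
- adjuster (a joint): Knob and stop screw, rad: grows CLOCKWISE seen from above (screw goes down 6 mm per rad). Turns with about 0.06 N m when the ring is slack, held fast when the ring is tight. Starts 0.3 to 1.4 rad short of (counter-clockwise of) the marker.
- knob_grip (a point): Centre of the black bar on top of the knob, on the screw axis, 107 mm above the worktop at joint 0 (6 mm lower per rad): bar 44 mm long, 14 mm wide, 32 mm high (top at 123 mm); x axis along its length, towards the pointer side; the boss below has radius 18 mm.
- pointer_tip (a point): Tip of the steel pointer, which sticks out under one end of the black bar, parallel to it, 34 mm from the screw axis, 78 mm above the worktop at joint 0.
- marker_tip (a point): Top inner edge of the steel set marker, a raised tooth 5 mm wide on the rim of the scale disc, 34 mm from the screw axis, top 80 mm above the worktop. It shows the wanted direction of the pointer; it is stiff, do not push it.
- clamp_shoe: Brass shoe inside the gauge that the ring presses on the screw; not reachable. Past the bite the load square to the lever at the post rises by some 55 N per rad: in slow motion 15 N at 18.5 N of clamping (less is not locked), 17.5 N at 28 N, 21.5 N at 45 N (more is over-tight). Read standing still after a small step it is 2 to 3 N lower. The clamp stays when the post is let go.
- beaker: Bystander: clear beaker, 56 mm across, 68 mm high, origin at the centre of its underside.
- timer_unit: Bystander: flat light timer, 66 x 62 x 17 mm, origin at the centre of its underside.
- tape: Bystander: roll of tape lying flat, 66 mm across, 19 mm high, origin at the centre of its underside.
Mind the look-alikes: they are no part of the job. What is meant by the gauge is not green, and is the larger of those in its own colour.

How it is judged:
By the outcome, as a careful person would: the job done as asked, in the order asked, and still so for the second after the job is handed in, with the robot touching nothing.
It also fails if it takes over 72 s, if anything falls off the work surface, if the arm or the gripper's body presses on something with over 40 N, if the wrist force passes 120 N, or if a joint passes its speed limit or range.

## Working session

There is one attempt and no reset: what is moved stays moved. The work goes in short steps, each a Python script; the robot and the scene stay as the last script left them, time stands still between calls to the robot, and variables do not carry over. Pictures are saved under pics/ and viewed, at most 10 in all, crops included, and the job is handed in when it is done.

```bash
ls; mkdir -p pics; python3 - <<'E'
from station import env, set_gripper, viewer, workorder
import cv2,numpy as np
for n in("scene","top"):
    cv2.imwrite(f"pics/{n}0.png",viewer.camera(n)); p=viewer.camera_params(n); print(n,{k:(np.round(v,3).tolist() if k=='pose' else v) for k,v in p.items()})
p=viewer.camera_params("wrist");print({k:np.round(v,4).tolist() if hasattr(v,'__len__') else v for k,v in p.items()})
s=env.read_state();print(s['time_s'],s['orientation'],s['width'])
E
```

```text
pics
scene {'fx': 422.0270479515472, 'fy': 422.0270479515472, 'cx': 280.6902417205513, 'cy': 210.29707108626758, 'pose': [[-0.7, 0.471, -0.537, 120.862], [-0.714, -0.447, 0.539, 645.356], [0.013, 0.761, 0.649, 648.13], [0.0, 0.0, 0.0, 1.0]]}
top {'fx': 502.4198008870199, 'fy': 502.4198008870199, 'cx': 285.5478324694209, 'cy': 214.42951442599687, 'pose': [[0.028, 0.982, -0.189, 339.056], [-1.0, 0.028, -0.003, 190.296], [0.002, 0.189, 0.982, 1297.953], [0.0, 0.0, 0.0, 1.0]]}
{'fx': 349.9406348539207, 'fy': 349.9406348539207, 'cx': 282.2174091282965, 'cy': 206.40461837419437, 'tool_from_camera': [[0.0007, 0.9623, 0.2719, 75.5175], [1.0, -0.0006, -0.0003, 0.4072], [-0.0001, 0.2719, -0.9623, -82.502], [0.0, 0.0, 0.0, 1.0]]}
0.1 [ 9.83135099e-01  1.82879567e-01 -1.15052743e-04 -6.54175348e-04] 87.99300613338686
```

View pics/top0.png

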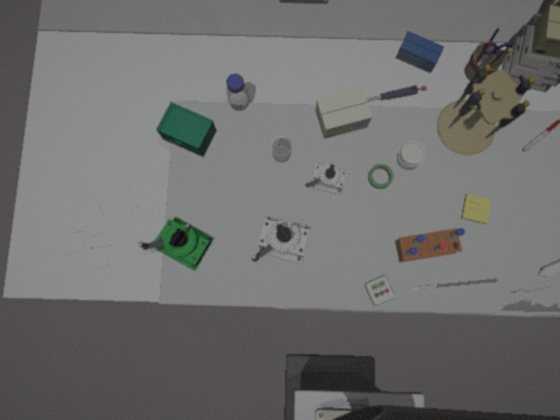

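View pics/scene0.png

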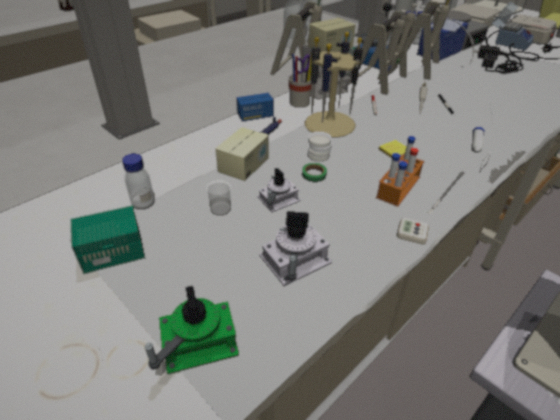

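The large pale gauge is the target: its knob is at about (285,236) in the top view, with the lever post towards the lower left at about (257,257). The smaller pale gauge at (330,176) and the green one are the look-alikes. I'll go above the target and look from close by.

```bash
cat > h.py <<'E'
from station import env, set_gripper, viewer, workorder
import cv2,numpy as np
from scipy.spatial.transform import Rotation as R
def q(th): return [np.cos(th/2),np.sin(th/2),0,0]   # tool down, tool x at world angle th
def shoot(name,fn):
    s=env.read_state(); im=viewer.camera(name); cv2.imwrite(fn,im); p=viewer.camera_params(name)
    if name=="wrist":
        T=np.eye(4);T[:3,:3]=R.from_quat(s['orientation']).as_matrix();T[:3,3]=s['tool_pos']
        p['pose']=T@np.array(p['tool_from_camera'])
    return im,p
def ray(p,uv,z):
    P=np.array(p['pose']);d=P[:3,:3]@np.array([(uv[0]-p['cx'])/p['fx'],-(uv[1]-p['cy'])/p['fy'],-1])
    return P[:3,3]+d*(z-P[2,3])/d[2]
def proj(p,X):
    P=np.array(p['pose']);c=P[:3,:3].T@(np.array(X)-P[:3,3]);return p['cx']-p['fx']*c[0]/c[2],p['cy']+p['fy']*c[1]/c[2]
E
python3 - <<'E'
from h import *
p=viewer.camera_params("top")
print({k:v for k,v in p.items() if k not in('pose',)}.keys())
g=ray(p,(285,234),120);l=ray(p,(256,258),100);print(g,l,np.linalg.norm((g-l)[:2]))
for n,uv in dict(beaker=(282,149),tape=(380,177),timer=(380,290)).items(): print(n,ray(p,uv,20))
th=0.0
env.reach([g[0],g[1],300],q(th))
s=env.read_state();print(s['time_s'],s['tool_pos'],s['qpos'])
im,p=shoot("wrist","pics/w1.png");np.savez("pics/w1.npz",pose=p['pose'])
E
```

```text
dict_keys(['fx', 'fy', 'cx', 'cy'])
[518.73352036 193.82191312 120.        ] [461.92446281 261.48211256 100.        ] 88.34688227991013
beaker [761.95697627 208.48768259  20.        ]
tape [692.45601359 -51.31698546  20.        ]
timer [398.22435291 -49.04019658  20.        ]
3.0167 [519.00597492 193.29168225 300.03121857] [ 3.35055866e-01  3.22517754e-01  1.79097966e+00 -8.86870243e-05
  1.02799563e+00  1.90674944e+00]
```

View pics/w1.png

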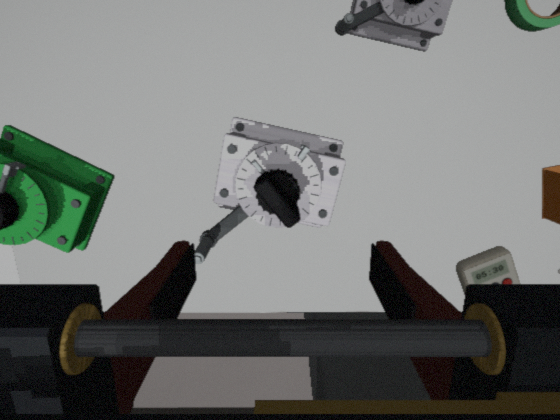

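```bash
python3 - <<'E'
import cv2
im=cv2.imread("pics/w1.png")[110:270,185:350]
im=cv2.convertScaleAbs(cv2.resize(im,None,fx=3.7,fy=3.7,interpolation=cv2.INTER_CUBIC),alpha=1.3)
cv2.imwrite("pics/w1c.png",im)
E
```

```text
(no output)
```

View pics/w1c.png

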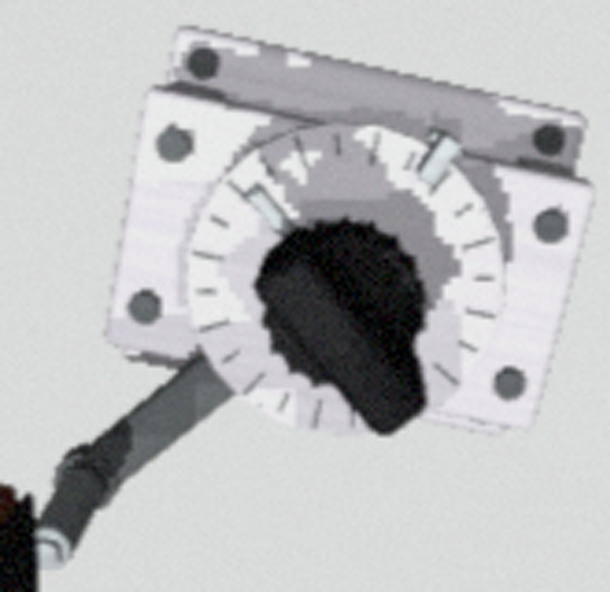

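The crop shows the pointer tip at about (252,190), the marker's inner edge at about (428,177), the disc centre near (345,277) and the post top near (52,548).

```bash
python3 - <<'E'
from h import *
p=viewer.camera_params("wrist");p['pose']=np.load("pics/w1.npz")['pose']
f=lambda c,z: ray(p,(185+c[0]/3.7,110+c[1]/3.7),z)
im=cv2.imread("pics/w1.png")
c=f((346,279),68);pt=f((252,190),78);m=f((428,177),80);l=f((52,548),101.5)
e1,e2=f((275,280),123),f((400,425),123)
pb=f((283,228),78)
for n,x in dict(c=c,pt=pt,m=m,l=l,knobtop_far=e2).items():
    d=(x-c)[:2];print(n,x.round(1),np.hypot(*d).round(1),np.degrees(np.arctan2(d[1],d[0])).round(1))
print("ptr dir",np.degrees(np.arctan2(*(pt-pb)[1::-1])))
# knob black mask: boss+bar
# ring ellipse: rim points of disc
for s in [(188,290),(505,275),(370,123),(330,435)]: print(f(s,68).round(1))
p2=viewer.camera_params("top");print("top proj c",proj(p2,c),proj(p2,[c[0],c[1],123]),proj(p2,l))
E
```

```text
c [525.8 196.6  68. ] 0.0 0.0
pt [549.4 218.6  78. ] 32.3 42.9
m [552.8 177.3  80. ] 33.2 -35.7
l [468.4 265.7 101.5] 89.8 129.7
knobtop_far [506.3 184.7 123. ] 22.9 -148.6
ptr dir 38.33434570089105
[523.  235.9  68. ]
[526.8 157.2  68. ]
[564.1 190.7  68. ]
[484.9 200.9  68. ]
top proj c (np.float64(283.9218545424916), np.float64(234.31685859282163)) (np.float64(283.9027196772339), np.float64(230.82384744670543)) (np.float64(254.32474768774892), np.float64(255.16069109197298))
```

```bash
cat >> h.py <<'E'
C=np.array([525.,196.5])
def pp(phi,z,r=89.8): return [C[0]+r*np.cos(phi),C[1]+r*np.sin(phi),z]
def st(): return env.read_state()
def ftan(s,phi): return float(np.dot(s['force'][:2],[-np.sin(phi),np.cos(phi)])), float(np.dot(s['force'][:2],[np.cos(phi),np.sin(phi)]))
def arc(phi,z,r=89.8,rate=40): env.move_l(pp(phi,z,r),q(phi),rate=rate)
E
python3 - <<'E'
from h import *
phi=np.radians(129.6)
env.reach(pp(phi,210),q(phi)); set_gripper(40); s=st();print(s['time_s'],s['qpos'].round(2) if hasattr(s['qpos'],'round') else s['qpos'],s['force'])
print(env.move_l(pp(phi,148),rate=80,f_stop=8)); s=st();print(s['time_s'],s['tool_pos'],s['force'])
set_gripper(0); s=st();print(s['time_s'],s['width'],s['grip_force'],s['force'],ftan(s,phi))
E
```

```text
5.7667 [ 0.49  0.43  1.89 -0.    0.83 -0.2 ] [-0.64540356 -0.19773087 -0.40226647]
False
6.6917 [467.9934306  265.81561527 148.2368051 ] [ 0.24177251 -0.45000608  0.75813214]
7.25 11.384155234160957 30.00033527612686 [ 0.29951221 -0.10979482  0.73340041] (-0.16079227268794857, -0.2755146375514381)
```

```bash
python3 - <<'E'
from h import *
p0=np.radians(129.6)
for d in np.arange(1,9)*0.07:
    arc(p0+d,148); s=st();print(round(d,2),round(s['time_s'],2),np.round(ftan(s,p0+d),1),round(s['width'],1),np.round(s['tool_pos'],1))
E
```

```text
0.07 7.56 [-7.2  1.8] 11.1 [464.5 262.8 148.4]
0.14 7.87 [-9.2  4.3] 11.4 [460.4 258.8 148.4]
0.21 8.18 [-10.4   3.7] 11.4 [456.2 254.1 148.4]
0.28 8.48 [-10.4   3.3] 11.3 [452.3 249.1 148.4]
0.35 8.79 [-10.3   4.3] 11.3 [448.7 243.7 148.4]
0.42 9.1 [-10.   4.] 11.5 [445.5 238.1 148.4]
0.49 9.41 [-10.7   4.5] 11.3 [442.7 232.3 148.4]
0.56 9.72 [-10.    4.1] 11.3 [440.4 226.3 148.4]
```

```bash
python3 - <<'E'
from h import *
set_gripper(40); s=st(); x=s['tool_pos']; env.move_l([x[0],x[1],215],rate=150)
psi=np.radians(41)+np.pi
env.reach([*C,215],q(psi)); s=st(); print(s['time_s'],s['force'])
print(env.move_l([*C,177],rate=80,f_stop=6)); s=st();print(s['tool_pos'],s['force'])
set_gripper(0); s=st();print(s['time_s'],s['width'],s['grip_force'],s['force'],s['wrist_torque'])
im,p=shoot("scene","pics/s2.png")
u,v=map(int,proj(p,[*C,90])); cr=im[v-60:v+60,u-70:u+70]; cv2.imwrite("pics/s2c.png",cv2.resize(cr,None,fx=4,fy=4,interpolation=2))
E
```

```text
12.0083 [ 0.13782845 -0.91594623 -0.7167817 ]
False
[524.94087438 196.48893853 176.6442323 ] [-0.23424869  1.72787569 -0.68713886]
12.9583 32.75405744723998 29.99300926923752 [-1.62674012  4.18861591 -0.3178241 ] [0.87684371 0.47066458 0.01050158]
```

View pics/s2c.png

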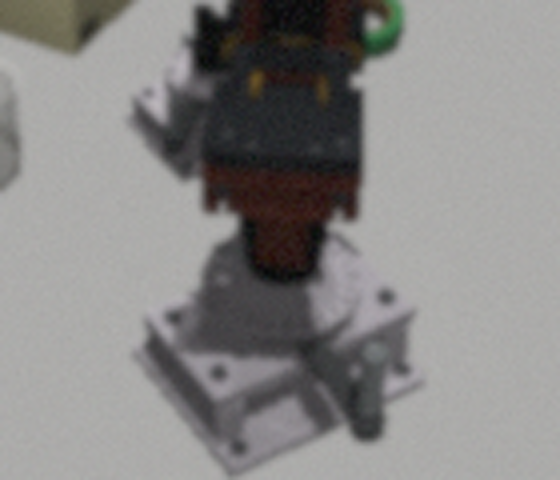

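The 33 mm width means the pads are on the boss. The knob sits higher than at joint 0, so I'll regrip further up.

```bash
python3 - <<'E'
from h import *
set_gripper(44); env.move_l([*C,188],rate=60); set_gripper(0); s=st()
print(s['time_s'],s['tool_pos'],s['width'],s['grip_force'],s['force'],s['wrist_torque'])
E
```

```text
14.325 [524.58560261 196.81578255 187.95672179] 13.810366153193147 29.799106121063232 [-2.86800533  3.13823898  2.71364163] [ 0.75609309  0.53924107 -0.0955998 ]
```

```bash
sed -i 's/^C=.*/C=np.array([524.5,197.0])/' h.py; python3 - <<'E'
from h import *
psi=np.radians(41)+np.pi
for d in np.linspace(0,1.25,8)[0:]:
    env.reach([*C,188-6*d],q(psi-d)); s=st(); print(round(d,2),round(s['time_s'],2),np.round(s['force'],1),np.round(s['wrist_torque'],2),round(s['width'],1))
set_gripper(44); env.move_l([*C,270],rate=150)
im,p=shoot("wrist","pics/w3.png"); np.savez("pics/w3.npz",pose=p['pose']); print(st()['time_s'])
u,v=map(int,proj(p,[*C,80])); print(u,v); cr=im[v-70:v+70,u-80:u+80]; cv2.imwrite("pics/w3c.png",cv2.convertScaleAbs(cv2.resize(cr,None,fx=4,fy=4,interpolation=2),alpha=1.3))
E
```

```text
0.0 14.57 [-2.7  2.5  1.6] [ 0.53  0.36 -0.09] 13.6
0.18 14.87 [-2.4  1.9  2.4] [ 0.58  0.4  -0.08] 13.9
0.36 15.16 [-1.9  1.8  1.9] [ 0.55  0.43 -0.08] 13.6
0.54 15.45 [-2.3  2.4  2.6] [ 0.46  0.39 -0.1 ] 13.5
0.71 15.74 [-2.9  1.8  2.5] [ 0.4   0.42 -0.1 ] 13.9
0.89 16.03 [-3.3  1.8  2.8] [ 0.32  0.52 -0.04] 13.6
1.07 16.32 [-3.3  1.7  2. ] [ 0.25  0.55 -0.12] 13.5
1.25 16.62 [-3.   2.2  3.2] [ 0.22  0.63 -0.11] 13.8
18.075
282 202
```

View pics/w3c.png

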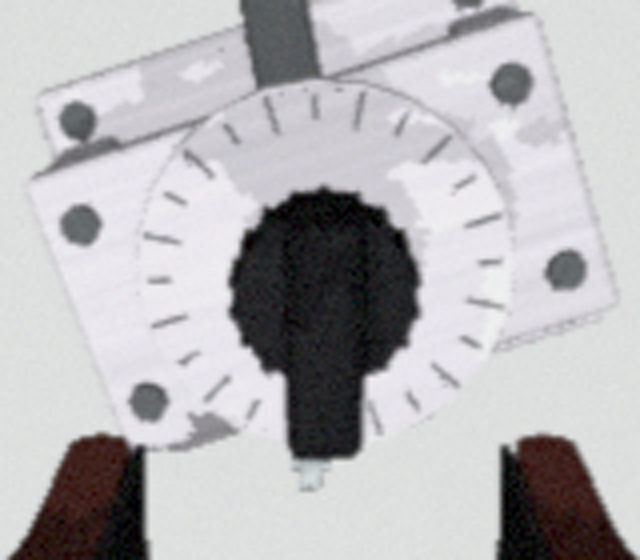

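The pointer is hidden behind the bar's end from this side, with only the marker showing at (312,475), so I'll look from the marker side.

```bash
python3 - <<'E'
from h import *
env.reach([*C,245],q(-0.28))
im,p=shoot("wrist","pics/w4.png"); np.savez("pics/w4.npz",pose=p['pose']); print(st()['time_s'])
u,v=map(int,proj(p,[*C,80])); print(u,v); cr=im[v-75:v+75,u-80:u+80]; cv2.imwrite("pics/w4c.png",cv2.convertScaleAbs(cv2.resize(cr,None,fx=4,fy=4,interpolation=2),alpha=1.3))
E
```

```text
20.575
282 213
```

View pics/w4c.png

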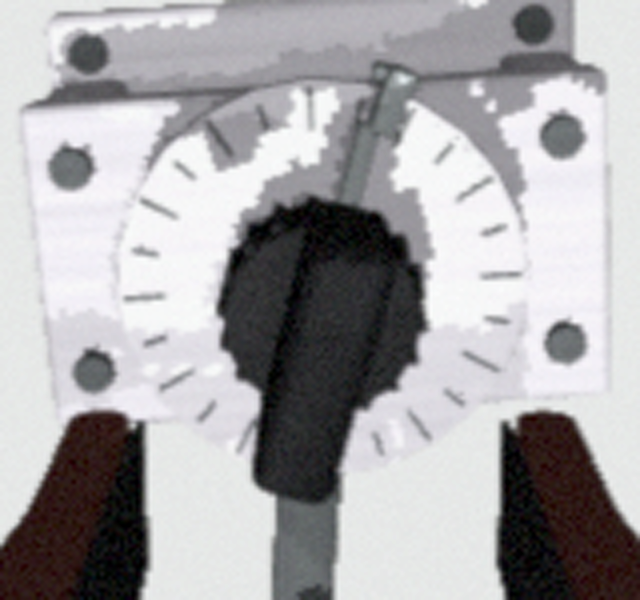

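```bash
python3 - <<'E'
import cv2
im=cv2.imread("pics/w4.png")[213-75+10:213-75+60,282-80+65:282-80+125]
cv2.imwrite("pics/w4d.png",cv2.convertScaleAbs(cv2.resize(im,None,fx=12,fy=12,interpolation=2),alpha=1.4))
E
```

```text
(no output)
```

View pics/w4d.png

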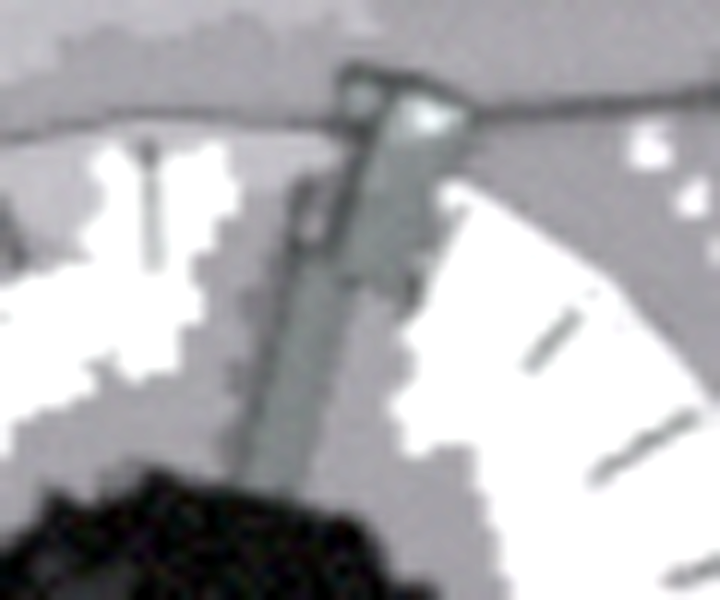

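In this zoom the pointer runs from (270,480) to its tip at (323,250), and the marker's top inner edge is centred at (380,278).

```bash
python3 - <<'E'
from h import *
p=viewer.camera_params("wrist");p['pose']=np.load("pics/w4.npz")['pose']
f=lambda c,z: ray(p,(267+c[0]/12,148+c[1]/12),z)
a=lambda v:np.degrees(np.arctan2(v[1],v[0])).round(1)
im=cv2.imread("pics/w4.png")
m=f((380,278),80);mo=f((428,105),80);print("marker",m,np.hypot(*(m[:2]-C)),a(m[:2]-C),"dir",a(mo-m))
for z in(76,78,80,84):
    t=f((323,252),z);b=f((270,480),z);print(z,t,np.hypot(*(t[:2]-C)),a(t[:2]-C),"dir",a(t-b))
g=lambda c,z: ray(p,(202+c[0]/4,138+c[1]/4),z)
r=np.array([g(s,68) for s in[(119,280),(527,265),(310,80),(340,475),(172,145),(480,140)]])[:,:2]
A=np.c_[2*r,np.ones(len(r))];s=np.linalg.lstsq(A,(r**2).sum(1),rcond=None)[0];print("disc centre",s[:2],np.sqrt(s[2]+s[:2]@s[:2]))
E
```

```text
marker [551.86501798 177.20262372  80.        ] 33.775439548953436 -35.9 dir -30.7
76 [553.61072192 180.10677401  76.        ] 33.65732037491663 -30.1 dir -28.5
78 [553.95737443 180.0776712   78.        ] 33.97207854523208 -29.9 dir -28.5
80 [554.30402695 180.04856838  80.        ] 34.287476670506265 -29.6 dir -28.5
84 [554.99733199 179.99036275  84.        ] 34.920123390032416 -29.2 dir -28.5
disc centre [524.38412242 196.47038038] 39.732496714522085
```

```bash
python3 - <<'E'
from h import *
psi=np.radians(41)+np.pi-1.25
env.reach([*C,215],q(psi)); env.move_l([*C,180.5],rate=80,f_stop=8); set_gripper(0); s=st(); print(s['width'],s['force'])
for d in(0.05,0.105): env.reach([*C,180.5-6*d],q(psi-d))
s=st(); print(s['force'],s['wrist_torque'],s['time_s'])
set_gripper(44); env.move_l([*C,215],rate=150)
env.reach([*C,245],q(-0.28))
im,p=shoot("wrist","pics/w5.png"); np.savez("pics/w5.npz",pose=p['pose']); print(st()['time_s'])
im=im[148:198,267:327]
cv2.imwrite("pics/w5d.png",cv2.convertScaleAbs(cv2.resize(im,None,fx=12,fy=12,interpolation=2),alpha=1.4))
E
```

```text
13.717022633008682 [-0.85589389 -0.54719609  2.451028  ]
[ 0.23826003 -1.18665136  5.39035861] [-0.27022109  0.07483558 -0.09609115] 24.6833
28.1417
```

View pics/w5d.png

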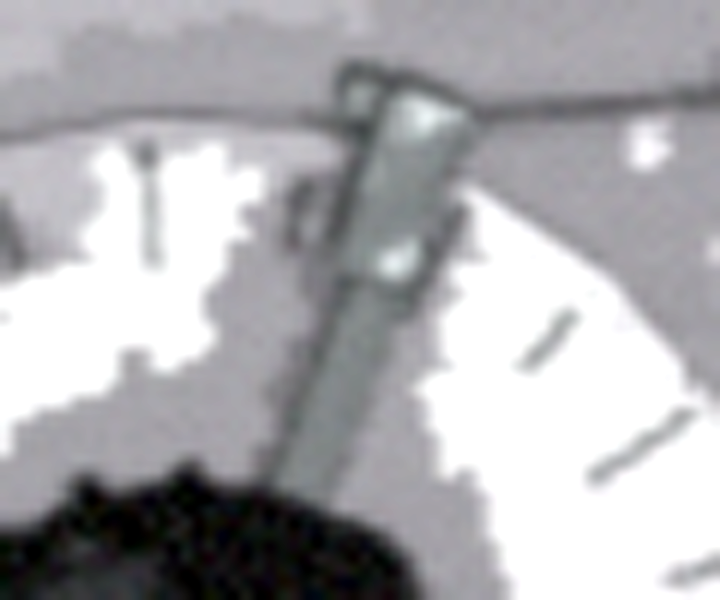

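Pointer and marker coincide: the pointer line meets the marker's inner edge at about 377, against 380 for the marker, or roughly 0.3°. Next is the lever.

```bash
cat >> h.py <<'E'
def rd(n=4):
    S=[]
    for _ in range(n): env.hold(0.03); S.append(st())
    s=S[-1]; x=np.array(s['tool_pos'])[:2]-C; ph=np.arctan2(x[1],x[0])
    f=np.mean([s['force'] for s in S],0); return ph,float(f[:2]@[-np.sin(ph),np.cos(ph)]),float(f[:2]@[np.cos(ph),np.sin(ph)]),s
E
python3 - <<'E'
from h import *
ph=np.radians(160.8); r=89.3
set_gripper(40); env.reach(pp(ph,205,r),q(ph)); env.move_l(pp(ph,148,r),rate=80,f_stop=8); print('bias',rd()[:3])
set_gripper(0); a=rd(); print(a[:3],a[3]['width'],a[3]['time_s'])
p0=np.radians(129.6)
for d in np.linspace(ph,p0+0.05,6)[1:]:
    arc(d,148,r,60); s=st(); print(round(d-p0,3),np.round(ftan(s,d),2))
for k in range(3):
    d-=0.02; arc(d,148,r,20); i=ftan(st(),d); a=rd(); print(round(d-p0,3),np.round(a[0]-p0,3),np.round([*i,*a[1:3]],2),a[3]['time_s'])
E
```

```text
bias (np.float64(2.803839541542271), -0.5630814816909544, 0.26515652861729117)
(np.float64(2.80282831151631), -2.8492640215992577, 1.3335233931191193) 11.310444568693981 32.65
0.446 [ 3.6  -1.01]
0.347 [ 3.55 -0.9 ]
0.248 [ 3.91 -1.23]
0.149 [ 3.4  -0.36]
0.05 [ 4.05 -1.38]
0.03 0.048 [ 6.15 -1.28  6.59 -1.18] 34.5333
0.01 0.031 [ 6.39 -2.08  7.03 -1.68] 34.9167
-0.01 0.011 [ 7.32 -1.55  7.15 -1.8 ] 35.3
```

```bash
python3 - <<'E'
from h import *
r=89.3;p0=np.radians(129.6); d=p0-0.01
for k in range(26):
    d-=0.02; arc(d,148,r,20); a=rd(3); print(round(d-p0,3),np.round(a[0]-p0,3),np.round(a[1:3],2),round(a[3]['time_s'],1))
    if a[1]>10.8: break
E
```

```text
-0.03 -0.009 [ 7.42 -1.53] 35.6
-0.05 -0.029 [ 7.45 -1.08] 36.0
-0.07 -0.048 [ 6.84 -0.92] 36.4
-0.09 -0.069 [ 7.3  -1.27] 36.7
-0.11 -0.088 [ 7.   -0.73] 37.0
-0.13 -0.108 [ 6.99 -0.95] 37.4
-0.15 -0.128 [ 7.48 -0.48] 37.8
-0.17 -0.148 [ 7.1  -1.67] 38.1
-0.19 -0.168 [ 7.86 -0.31] 38.5
-0.21 -0.188 [ 7.52 -1.37] 38.8
-0.23 -0.208 [ 7.26 -0.81] 39.1
-0.25 -0.228 [ 7.39 -0.37] 39.5
-0.27 -0.248 [ 7.   -0.51] 39.9
-0.29 -0.268 [ 7.26 -0.49] 40.2
-0.31 -0.289 [ 7.18 -0.55] 40.5
-0.33 -0.306 [ 7.34 -0.58] 40.9
-0.35 -0.323 [ 8.64 -0.25] 41.2
-0.37 -0.34 [10.25 -0.12] 41.6
-0.39 -0.357 [11.    0.41] 42.0
```

```bash
python3 - <<'E'
from h import *
r=89.3;p0=np.radians(129.6); d=p0-0.39
for k in range(3):
    d-=0.02; arc(d,148,r,20); a=rd(3); print(round(d-p0,3),np.round(a[0]-p0,3),np.round(a[1:3],2),round(a[3]['time_s'],1))
    if a[1]>12.6: break
E
```

```text
-0.41 -0.374 [11.91  0.83] 42.3
-0.43 -0.391 [13.43  0.71] 42.6
```

```bash
python3 - <<'E'
from h import *
set_gripper(40); x=st()['tool_pos']; env.move_l([x[0],x[1],215],rate=120)
env.reach([*C,245],q(-0.28)); im,p=shoot("wrist","pics/w6.png"); s=st(); print(s['time_s'],s['force'])
im=im[148:198,267:327]
cv2.imwrite("pics/w6d.png",cv2.convertScaleAbs(cv2.resize(im,None,fx=12,fy=12,interpolation=2),alpha=1.4))
E
```

```text
45.75 [-0.24981904 -0.45245644 -0.0092396 ]
```

View pics/w6d.png

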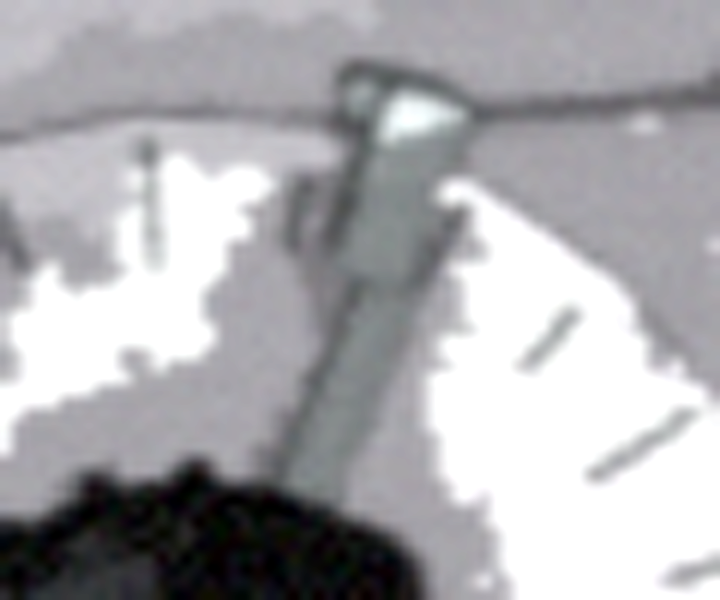

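The ring is locked and the pointer sits within the marker's width, about 1° off centre: roughly 388 against 380 in the zoom. I'm handing it in.

```bash
python3 -c "
from station import workorder
print(workorder.sign_off())"
```

```text
the job is handed in; nothing more can be done
None
```

The job is handed in at about 46 s: the ring was freed, the pointer turned onto the marker (about 1° clockwise of centre after a slight shift during locking), and the ring re-locked at an estimated 16 to 16.5 N, inferred from standing readings. The arm never went near the beaker, timer or tape roll.

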